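# Roll the proud brass trim flush

### The arm

A 6-joint arm with a two-finger parallel gripper is mounted at the origin on the work surface. World frame = base frame: x ahead of the robot, y to its left, z up, the work surface at z = 0. Lengths are in m, angles in rad, forces in N, time in s.
With the tool pointing down it reaches from about 0.35 to 0.975 m from the base axis. Payload 4.9 kg.
Tool frame: the origin (TCP) lies midway between the tips of the shut fingers; the grasp point (between the pads) lies 19 mm behind it; z points along the fingers, y is the line along which they close (so a half turn about z gives the same grasp; the last joint's range is limited). The gripper opens to 85 mm and grips with 20 to 120 N. Pads are 22 mm wide; open, the fingers measure 114 mm over their backs; the gripper's body (76 mm by 85 mm) begins 54 mm behind the grasp point. The pads swing forward as they close: fully open they stand 13 mm farther back than shut.
Start: joints at [-1.421, 0.053, 1.613, -0, 1.476, -0.119], TCP at [0.166, -0.603, 0.231] pointing down, gripper open.
Joint ranges: [-3.01, 3.01], [-1.01, 2.22], [0.06, 2.58], [-1.02, 4.17], [0.09, 2.62], [-3.14, 3.14]. Speed limits (rad/s): [2.57, 2.57, 3.14, 3.14, 3.14, 3.14].

### API

Orientations are given as a unit quaternion [w, x, y, z].
In Python, from plant import * gives the robot as it stands.
- The arm moves only by the tool jog_arm, never from a script. Its argument "targets" is a list of rows, each a list of 3 entries, a list of its own where there are three numbers: the shift along the tool's x, y, z in units of 25 mm (1.0 is 25 mm), then the turn, a rotation vector about the tool's x, y, z in units of 8 degrees (1.0 is 8 degrees), then the opening in per cent of the stroke, from 0 (shut) to 100 (fully open). A call has 1 to 8 rows; each row is the pose to reach, as a shift and turn from the pose commanded when the call began, along the tool's axes at that moment; what a row does not reach only later rows make up. A row lasts 1/8 s, in which the tool goes at most 62.5 mm and 10.7 degrees, less where a joint would pass 70% of its speed; a pose out of reach is approached as far as the arm can. A call with a gripper value outside its range is refused whole. The fingers move at their own pace and stop on an object; the grip force is fixed at half the most. Time passes only in rows, so rows that repeat a pose let the fingers close. It gives the time, the measured TCP pose, the force, the opening and the grip force at its end, in the units of the state.
- state(): the state, without advancing time (a new reading comes with each control period).
- grab_frame(name): name is "scene" or "top" or "wrist"; returns (picture, depth): 384x512x3 uint8, red, green, blue; 384x512 float32, m along the optical axis (not along the pixel's ray), 0 where there is no reading.
- camera_params(name): a dict with "fovy" (degrees; the focal length in pixels is half the picture's height over the tangent of half this angle, whatever the lens; pixels are square), "cx", "cy" (the principal point, pixels), "rvec" (rotation vector, rad) and "tvec" (3), from world to camera coordinates, as OpenCV has them; the wrist camera has in their place "hand_eye" (4x4, takes a point from camera to tool coordinates, whose origin is the TCP and whose axes are the flange's). Camera axes: x right, y down, z forward; pixel columns grow to the right and rows downward; lengths in m; the calibration is good to about 2 mm. A picture is of the moment at which its call begins: read the wrist's pose just before it. camera_params takes no time and is no camera call.
- job_done(): hands the job in; it is judged then, once.
The state is a dict: "time": time; "joint_pos": joint angles; "joint_vel": joint speeds; "joint_efforts": joint torques, N m; "tool_pos": TCP position; "tool_rot": TCP orientation; "contact_force": force on the tool from outside, world axes, zero at the start; "ft_torque": the same for the moment, N m; "gripper_width": opening from 0.0 (shut) to 1.0 (fully open); "grasp_force": force on a finger pad.
Only numpy, scipy, OpenCV 4.12 (cv2) and the standard library are available. Lean on these libraries where they do the work, as an engineer would, in place of code of your own. Each camera call takes 0.05 s, during which the arm holds its last target. There are 200 camera calls.

### The job

The white panel on the bench has, along its long edge nearer the robot, a brass trim strip still standing proud of the surface: take the red-handled hand roller from its wooden rest, press its wheel down firmly on the strip and roll it along from one end to the other, so that all three sections sit flush. Then set the roller back upright on its rest as you found it and let go. Do the pressing with the roller only, and leave the cork sanding block where it is.

Things in the scene. Friction and masses are not known exactly. Their poses are not given: they have to be found in the camera images.
- roller_grip (a point): Hand roller, 0.5 kg: centre of its red bar handle, 100 mm along the roller's x, 28 mm thick along y, 34 mm high; take it from above across the 28 mm. It stands z up, rolls along its y, axle along x. Wheel: black rubber, 50 mm diameter, 36 mm wide, central below the bar, lowest point 79 mm below this point. The blue cheeks under the bar are 24 mm thick along y.
- roller: The same roller: origin at the wheel's lowest point, 79 mm under the handle's centre, same axes. The wheel is sprung: it gives way upward by up to 8 mm, from about 10 N at first to 16 N at 8 mm. Two flat blue side feet, 56 mm long along y, reach out to x = +/-58 mm; their underside is 26 mm above this origin.
- rest: Wooden rest, fixed; origin at the centre of its underside on the bench. Two rails 80 mm long along its y, 24 mm wide, centred at x = +/-52 mm, tops 34 mm above the bench. The roller starts centred on it, same axes, its feet on the rails, the wheel hanging in the gap with 12 mm of play either side in x; its handle's centre is then 87 mm above the bench.
- strip (a point): Middle of the proud brass strip, level with the upper face of the fixed white panel (200 x 320 mm, 18 mm thick). The strip runs along y: three sections, each 80 x 20 mm, centred at y = -82, 0, +82 mm. x points to the other long edge, 150 mm off, with an equal strip already flush: leave it. The wheel is wider than the strip and bears on the panel once a section is home.
- trim0 (a joint): how far the section at y = -82 mm is pressed in: 0 stands 5 mm proud, 0.005 m is flush; it takes about 6 N to move and stays where it is left
- trim1 (a joint): the same for the middle section
- trim2 (a joint): the same for the section at y = +82 mm
- wheel (a joint): turning angle of the roller's wheel on its axle (rad), 0 at the start; rolling 25 mm turns it 1 rad
- sander_grip (a point): Cork sanding block with a dark wooden bar handle (100 x 28 x 34 mm) and no wheel, a bystander: the centre of its handle, 59 mm above the bench
Things that resemble listed ones, but are neither listed nor needed, are in the scene too. There is more than one size of the rest; the job needs the middle-sized. Leave any turquoise look-alike of the roller alone.

How it is judged:
By the outcome, as a careful person would: the job done as asked, in the order asked, and still so for the second after the job is handed in, with the robot touching nothing.
It also fails if it takes over 53 s, if anything falls off the work surface, if the arm or the gripper's body presses on something with over 40 N, if the wrist force passes 120 N, or if a joint passes its speed limit or range.

## Working session

There is one attempt and no reset: what is moved stays moved. The work goes in short steps, Python scripts to look and compute and a tool call to move; the robot and the scene stay as the last step left them, time stands still between calls to the robot, and variables do not carry over. Pictures are saved under pics/ and viewed, at most 10 in all, crops included, and the job is handed in when it is done.

Besides the shell and the picture viewer there is one more tool, called after "Call:" as name(argument=value, ...), one argument or row to a line, values as JSON. jog_arm: Moves the arm, as the interface text tells. Its arguments: {"type":"object","properties":{"targets":{"type":"array"}},"required":["targets"]}

```bash
mkdir -p pics; ls; cat > h.py <<'E'
from plant import *
import numpy as np, cv2
from scipy.spatial.transform import Rotation as R
def cam(n):
    p=camera_params(n); f=192/np.tan(np.radians(p["fovy"])/2)
    if "rvec" in p:
        Rm=cv2.Rodrigues(np.array(p["rvec"],float))[0]; t=np.array(p["tvec"],float).ravel()
        return f,p["cx"],p["cy"],Rm.T,-Rm.T@t
    s=state(); q=s["tool_rot"]; T=R.from_quat([q[1],q[2],q[3],q[0]]).as_matrix(); H=np.array(p["hand_eye"])
    return f,p["cx"],p["cy"],T@H[:3,:3],T@H[:3,3]+np.array(s["tool_pos"])
def onplane(c,uv,z):
    f,cx,cy,Rm,o=c; uv=np.atleast_2d(uv).astype(float)
    d=np.c_[(uv[:,0]-cx)/f,(uv[:,1]-cy)/f,np.ones(len(uv))]@Rm.T
    return o+d*((z-o[2])/d[:,2])[:,None]
def cloud(c,depth):
    f,cx,cy,Rm,o=c; v,u=np.mgrid[:depth.shape[0],:depth.shape[1]]
    return np.dstack([(u-cx)/f*depth,(v-cy)/f*depth,depth])@Rm.T+o
E
python3 - <<'E'
from h import *
for n in ("scene","top"):
    c=cam(n); p=camera_params(n); print(n,p)
    im,d=grab_frame(n); np.savez(f"pics/{n}0.npz",im=im,d=d)
    cv2.imwrite(f"pics/{n}0.png",cv2.resize(im[:,:,::-1],(800,600)))
print(state())
E
```

```text
pics
scene {'fovy': 50.829889588069136, 'cx': 257.42764326834583, 'cy': 184.22171088000434, 'rvec': array([ 1.96299859,  1.07459638, -0.59230821]), 'tvec': array([-0.18032485, -0.21915956,  1.73316371])}
top {'fovy': 48.07007763691749, 'cx': 249.4370763882597, 'cy': 190.35387321173664, 'rvec': array([ 2.16230735, -2.10330978,  0.1918565 ]), 'tvec': array([-0.14201745,  0.53584617,  1.34839271])}
{'time': 0.1, 'joint_pos': array([-1.42097920e+00,  5.32923228e-02,  1.61413543e+00, -4.48786718e-05,
        1.47601069e+00, -1.19027626e-01]), 'joint_vel': array([ 3.16777279e-04, -1.87820834e-03, -2.07147992e-03, -4.72566672e-05,
       -2.24665351e-03, -1.93240219e-05]), 'joint_efforts': array([-6.65273292e-04, -3.94902778e+01, -3.71362495e+01, -1.26393998e-04,
        3.89614303e-03, -7.84094624e-06]), 'tool_pos': array([ 0.16589881, -0.60200042,  0.23019775]), 'tool_rot': array([-9.22439844e-04,  9.90978199e-01,  1.34019988e-01, -3.65411403e-05]), 'contact_force': array([-0.37546305,  0.47958377, -0.07496476]), 'ft_torque': array([ 0.00459051,  0.04541063, -0.0621147 ]), 'grasp_force': 0.0, 'gripper_width': 0.9963044682232879}
```

View pics/top0.png

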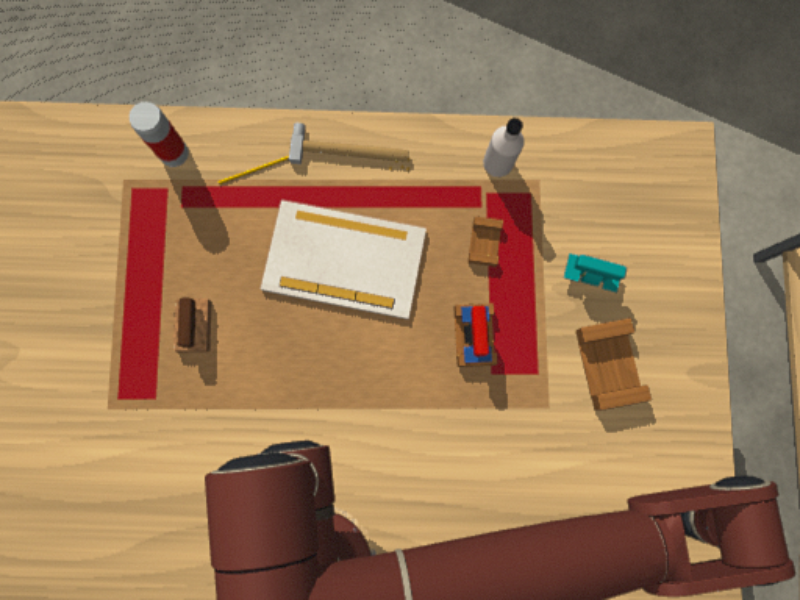

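View pics/scene0.png

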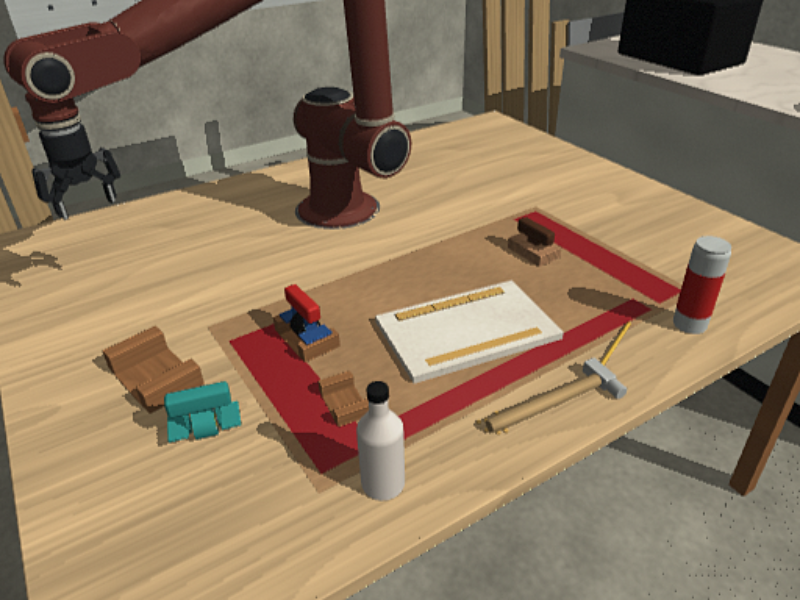

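Top view at 800x600: the red-handled roller stands on its rest at (480,332). The panel is at (345,258), and its proud three-section strip on the robot side is at (337,292). Other items:
- The turquoise look-alike is at (597,272).
- The empty large rest is at (613,365) and the small one at (486,242).
- The sander is at (190,324).

The roller at (480,332) fits: it has a red bar and blue feet, and its rest measures about 128x80 mm.

```bash
python3 - <<'E'
from h import *
z=np.load("pics/top0.npz"); im,d=z["im"],z["d"]; c=cam("top"); P=cloud(c,d)
hsv=cv2.cvtColor(im,cv2.COLOR_RGB2HSV); roi=np.zeros(d.shape,bool)
def rect(m,zz,lab,roi):
    x0,y0,x1,y1=roi; r=np.zeros_like(m); r[y0:y1,x0:x1]=1; m=(m&r).astype(np.uint8)
    for k in sorted(cv2.findContours(m,0,1)[0],key=cv2.contourArea)[::-1][:3]:
        if cv2.contourArea(k)<25: continue
        w=onplane(c,k[:,0],zz)[:,:2]; b=cv2.minAreaRect(w.astype(np.float32)*1000)
        mk=np.zeros_like(m); cv2.drawContours(mk,[k],-1,1,-1); pd=P[(mk>0)&(d>0)]
        print(lab,np.round(b[0],1),np.round(b[1],1),round(b[2],1),"area",cv2.contourArea(k),"depth med",np.median(pd,0).round(4))
h,s,v=hsv[...,0],hsv[...,1],hsv[...,2]
red=((h<6)|(h>174))&(s>180)&(P[...,2]>.06)
rect(red,.104,"handle",(280,185,330,245))
rect((P[...,2]>.05)&(P[...,2]<.2),.104,"high",(280,185,330,245))
wh=(s<60)&(v>150); wh=cv2.morphologyEx(wh.astype(np.uint8),cv2.MORPH_CLOSE,np.ones((15,15)))>0
rect(wh,.018,"panel",(150,110,290,215))
br=(h>15)&(h<32)&(s>120)&(wh)
rect(br,.023,"brass23",(150,165,290,215)); rect(br,.018,"brass18",(150,110,290,165))
bl=(h>100)&(h<125)&(s>120)
rect(cv2.morphologyEx((bl|red).astype(np.uint8),cv2.MORPH_CLOSE,np.ones((15,15)))>0,.04,"feet",(280,185,330,245))
cv2.imwrite("pics/crop1.png",cv2.resize(im[110:270,160:430,::-1],None,fx=2.9,fy=2.9,interpolation=cv2.INTER_CUBIC))
E
```

```text
handle [ 468.8 -305.1] [97.  29.4] 4.5 area 256.5 depth med [ 0.4698 -0.3059  0.1031]
high [ 468.6 -301.2] [96.3 40.1] 1.6 area 302.5 depth med [ 0.4685 -0.3034  0.1025]
panel [627.5 -25.8] [320.1 200.3] 80.2 area 5436.5 depth med [ 0.6256 -0.0265  0.0184]
brass23 [553.8 -13.3] [242.7  19.7] 80.2 area 355.0 depth med [ 0.5534 -0.0135  0.0225]
brass18 [702.6 -37.9] [241.3  18.3] 80.3 area 299.5 depth med [ 0.7024 -0.0388  0.0184]
feet [ 471.6 -327.8] [113.8  93.9] 3.2 area 436.0 depth med [ 0.4661 -0.3032  0.0998]
```

View pics/crop1.png

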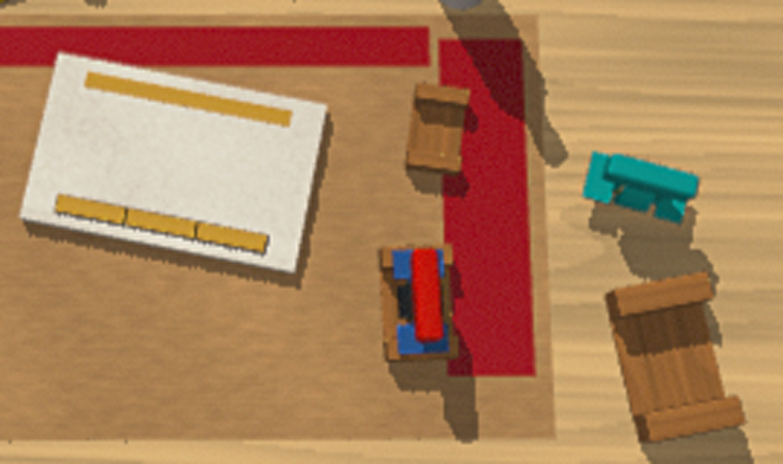

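The crop shows the bright red handle at (427,295) with blue feet on the middle rest, the black wheel in its gap, and the turquoise copy well apart at (640,185). I'll go to a hover above the red one.

Call:
jog_arm(
  targets=[
    [[1.9,-1.0,-0.1],[0,0,0.2],100],
    [[3.7,-2.0,-0.2],[0,0,0.4],100],
    [[5.6,-3.1,-0.3],[0,0,0.6],100],
    [[7.4,-4.1,-0.4],[0,0,0.8],100],
    [[9.3,-5.1,-0.5],[0,0,1.0],100],
    [[11.1,-6.2,-0.6],[0,0,1.2],100],
    [[13.0,-7.2,-0.7],[0,0,1.36],100],
    [[14.84,-8.23,-0.8],[0,0,1.36],100],
  ],
)

```text
time: 1.1
tool_pos: [0.4699, -0.3041, 0.2509]
tool_rot: [-0.0, 0.999, 0.039, -0.0]
contact_force: [0.3, 0.4, 0.0]
gripper_width: 0.999
grasp_force: 0.0
```

Call:
jog_arm(
  targets=[
    [[0,0,0],[0,0,0],100],
    [[0,0,0],[0,0,0],100],
  ],
)

```text
time: 1.35
tool_pos: [0.4686, -0.3057, 0.2508]
tool_rot: [-0.0, 0.999, 0.04, -0.001]
contact_force: [0.4, 0.3, 0.2]
gripper_width: 1.005
grasp_force: 0.0
```

```bash
cat >> h.py <<'E'
def pose():
    s=state(); q=s["tool_rot"]; T=R.from_quat([q[1],q[2],q[3],q[0]]).as_matrix()
    return np.array(s["tool_pos"]),T
def units(p,yaw):  # world TCP target, tool-x heading (deg), pointing down -> jog units
    x,T=pose(); a=np.radians(yaw)
    G=np.array([[np.cos(a),np.sin(a),0],[np.sin(a),-np.cos(a),0],[0,0,-1]])
    return (T.T@(np.array(p)-x)/.025).round(3),(np.degrees(R.from_matrix(T.T@G).as_rotvec())/8).round(3)
E
python3 - <<'E'
from h import *
c=cam("wrist"); x,T=pose(); print(x,np.degrees(np.arctan2(T[1,0],T[0,0])),T[:,2],state()["time"])
im,d=grab_frame("wrist"); P=cloud(c,d); hsv=cv2.cvtColor(im,cv2.COLOR_RGB2HSV); h,s,v=cv2.split(hsv)
m=(((h<6)|(h>174))&(s>180)&(P[...,2]>.092)&(P[...,2]<.12)).astype(np.uint8)
k=max(cv2.findContours(m,0,1)[0],key=cv2.contourArea)
b=cv2.minAreaRect((onplane(c,k[:,0],.104)[:,:2]*1000).astype(np.float32)); print(b, np.median(P[m>0],0))
cv2.imwrite("pics/w1.png",im[:,:,::-1])
E
```

```text
[ 0.46862569 -0.30570498  0.25076324] 4.5403658479701745 [-1.04813346e-03  1.51790566e-04 -9.99999439e-01] 1.35
((472.6988525390625, -309.90228271484375), (97.21636962890625, 26.74905776977539), 4.076751708984375) [ 0.47607582 -0.30916062  0.1032324 ]
```

View pics/w1.png

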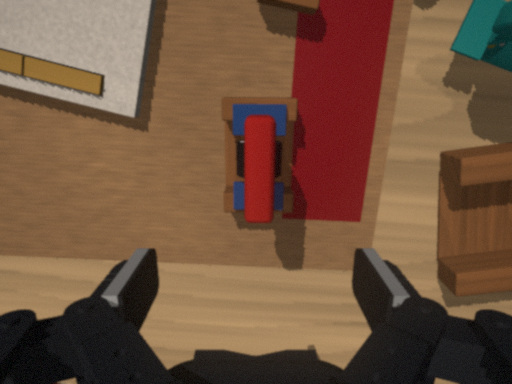

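The wrist view shows the red bar centred between the fingers at (259,168), with the turquoise copy far right. Both cameras agree within 4 mm, so I'll use the mean and descend.

Call:
jog_arm(
  targets=[
    [[0.09,0.08,1.5],[0,0,0],100],
    [[0.09,0.08,3.2],[0,0,0],100],
    [[0.09,0.08,4.9],[0,0,0],100],
    [[0.09,0.08,6.2],[0,0,0],100],
    [[0.09,0.08,7.0],[0,0,0],100],
    [[0.09,0.08,7.3],[0,0,0],100],
    [[0.09,0.08,7.3],[0,0,0],100],
  ],
)

```text
time: 2.28
tool_pos: [0.4715, -0.3081, 0.0693]
tool_rot: [0.0, 0.999, 0.039, 0.0]
contact_force: [1.8, -0.3, 1.2]
gripper_width: 0.997
grasp_force: 0.0
```

Call:
jog_arm(
  targets=[
    [[0,0,0],[0,0,0],60],
    [[0,0,0],[0,0,0],45],
    [[0,0,0],[0,0,0],35],
    [[0,0,0],[0,0,0],25],
    [[0,0,0],[0,0,0],15],
    [[0,0,0],[0,0,0],0],
    [[0,0,0],[0,0,0],0],
    [[0,0,0],[0,0,0],0],
  ],
)

```text
time: 3.28
tool_pos: [0.4719, -0.3079, 0.0696]
tool_rot: [0.0, 0.999, 0.039, 0.0]
contact_force: [-0.4, -1.4, 4.5]
gripper_width: 0.316
grasp_force: 59.5
```

Gripped: opening 27 mm, 60 N. Next I lift and look.

Call:
jog_arm(
  targets=[
    [[0,0,-0.4],[0,0,0],0],
    [[0,0,-1.2],[0,0,0],0],
    [[0,0,-2.2],[0,0,0],0],
    [[0,0,-3.2],[0,0,0],0],
    [[0,0,-4.0],[0,0,0],0],
    [[0,0,-4.4],[0,0,0],0],
    [[0,0,-4.4],[0,0,0],0],
  ],
)

```text
time: 4.15
tool_pos: [0.4716, -0.3076, 0.1795]
tool_rot: [0.0, 0.999, 0.039, 0.0]
contact_force: [-0.9, 0.4, -4.0]
gripper_width: 0.318
grasp_force: 59.7
```

```bash
python3 - <<'E'
from h import *
x,T=pose(); st=state(); print(x,T[:,2],st["contact_force"],st["ft_torque"],st["gripper_width"])
c=cam("wrist"); im,d=grab_frame("wrist"); P=cloud(c,d); h,s,v=cv2.split(cv2.cvtColor(im,cv2.COLOR_RGB2HSV))
dz=x[2]-.0696
m=(((h<6)|(h>174))&(s>180)&(P[...,2]>.09+dz)).astype(np.uint8)
k=max(cv2.findContours(m,0,1)[0],key=cv2.contourArea)
b=cv2.minAreaRect((onplane(c,k[:,0],.104+dz)[:,:2]*1000).astype(np.float32)); print(b, np.median(P[m>0],0))
a=np.radians(-9.8)
w=np.array([.5538,-.0133])+np.array([[-np.sin(a),np.cos(a)]])*np.array([[-.105],[.105]])
for q,z in ((w[0],.112),(w[0],.0757),(w[1],.0757)): print(q,units([*q,z],-9.8))
cv2.imwrite("pics/w2.png",im[:,:,::-1])
E
```

```text
[ 0.47159763 -0.30761008  0.17947195] [ 8.11551119e-04 -7.04674934e-04 -9.99999422e-01] [-0.8985186   0.36751439 -4.04362163] [-0.01419428  0.01761979  0.00329502] 0.3180313615056126
((483.5494689941406, -306.6657409667969), (79.4839096069336, 26.733949661254883), 4.092799186706543) [ 0.48899606 -0.30632415  0.21315223]
[ 0.535928   -0.11676783] (array([ 3.184, -7.39 ,  2.657]), array([-0.004,  0.004,  1.79 ]))
[ 0.535928   -0.11676783] (array([ 3.185, -7.389,  4.109]), array([-0.004,  0.004,  1.79 ]))
[0.571672   0.09016783] (array([  5.262, -15.528,   4.112]), array([-0.004,  0.004,  1.79 ]))
```

View pics/w2.png

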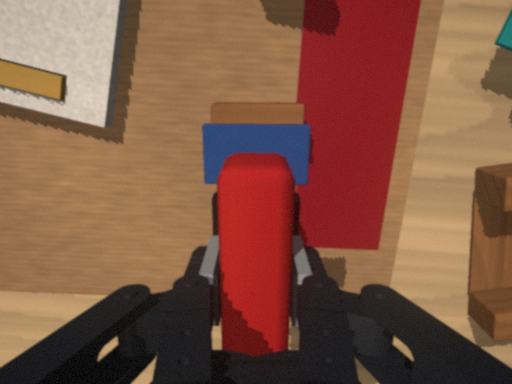

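The picture shows the roller held straight between the pads, with the bar's front end at (256,155), and the rest below. Next I move above the strip's near end.

Call:
jog_arm(
  targets=[
    [[0.3,-0.7,0.0],[0,0,0.2],0],
    [[0.9,-2.0,0.2],[0,0,0.5],0],
    [[1.5,-3.5,0.6],[0,0,0.9],0],
    [[2.2,-5.0,1.2],[0,0,1.3],0],
    [[2.8,-6.4,1.8],[0,0,1.6],0],
    [[3.1,-7.2,2.4],[0,0,1.79],0],
    [[3.18,-7.39,2.66],[0,0,1.79],0],
    [[3.18,-7.39,2.66],[0,0,1.79],0],
  ],
)

```text
time: 5.2
tool_pos: [0.5352, -0.1169, 0.111]
tool_rot: [-0.0, 0.996, -0.085, -0.001]
contact_force: [0.4, -0.6, -4.0]
gripper_width: 0.32
grasp_force: 60.0
```

```bash
python3 - <<'E'
from h import *
x,T=pose(); print(x,np.degrees(np.arctan2(T[1,0],T[0,0])),state()["contact_force"])
c=cam("wrist"); im,d=grab_frame("wrist"); h,s,v=cv2.split(cv2.cvtColor(im,cv2.COLOR_RGB2HSV))
P=cloud(c,d)
br=((h>15)&(h<32)&(s>120)&(v>90)&(P[...,2]>.012)&(P[...,2]<.035)).astype(np.uint8)
for k in cv2.findContours(br,0,1)[0]:
    if cv2.contourArea(k)>150: print(k[:,0].min(0),k[:,0].max(0),cv2.minAreaRect((onplane(c,k[:,0],.023)[:,:2]*1000).astype(np.float32)))
for z in (.0757,): print(units([.5359,-.1168,z],-9.8))
cv2.imwrite("pics/w3.png",im[:,:,::-1])
E
```

```text
[ 0.53522363 -0.11693594  0.11096518] -9.758569131477797 [ 0.43404796 -0.64540526 -4.03479073]
[169 178] [216 205] ((545.6027221679688, -73.12145233154297), (33.703529357910156, 20.478784561157227), 80.2708969116211)
[ 56 178] [168 205] ((555.4805908203125, -15.508689880371094), (79.69534301757812, 20.47759246826172), 80.2705078125)
[  0 178] [ 56 206] ((565.6184692382812, 45.929874420166016), (42.50383377075195, 21.250457763671875), 80.2730712890625)
(array([ 0.002, -0.032,  1.448]), array([ 0.002,  0.007, -0.001]))
```

View pics/w3.png

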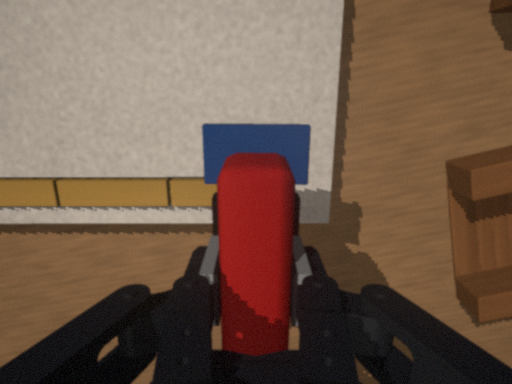

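The wrist view agrees: the strip runs under the wheel at row 192, parallel to the roll direction, and the sideways error is under 1 mm. Next I press down on the end section.

Call:
jog_arm(
  targets=[
    [[0.03,0,0.3],[0,0,0],0],
    [[0.03,0,0.7],[0,0,0],0],
    [[0.03,0,1.0],[0,0,0],0],
    [[0.03,0,1.2],[0,0,0],0],
    [[0.03,0,1.35],[0,0,0],0],
    [[0.03,0,1.48],[0,0,0],0],
    [[0.03,0,1.48],[0,0,0],0],
  ],
)

```text
time: 6.12
tool_pos: [0.5369, -0.1173, 0.0771]
tool_rot: [0.0, 0.996, -0.085, -0.001]
contact_force: [-5.6, 1.3, 8.2]
gripper_width: 0.32
grasp_force: 61.7
```

```bash
python3 - <<'E'
from h import *
print(pose()[0],state()["contact_force"],units([.5717,.0902,.0757],-9.8))
E
```

```text
[ 0.53688425 -0.11731236  0.07706617] [-5.59970588  1.33658039  8.19802897] (array([-0.038, -8.416,  0.051]), array([0.003, 0.008, 0.002]))
```

Pressing at about 12 N net. I first back up to the very end of the strip, then roll to the other end.

Call:
jog_arm(
  targets=[
    [[-0.02,0.25,0.06],[0,0,0],0],
    [[-0.02,0.5,0.06],[0,0,0],0],
    [[-0.02,0.5,0.06],[0,0,0],0],
    [[-0.02,0.1,0.06],[0,0,0],0],
    [[-0.02,-0.3,0.06],[0,0,0],0],
    [[-0.02,-0.7,0.06],[0,0,0],0],
    [[-0.02,-1.1,0.06],[0,0,0],0],
    [[-0.02,-1.5,0.06],[0,0,0],0],
  ],
)

```text
time: 7.12
tool_pos: [0.5436, -0.0803, 0.0764]
tool_rot: [0.0, 0.996, -0.085, 0.001]
contact_force: [-6.0, -0.1, 9.7]
gripper_width: 0.317
grasp_force: 61.8
```

Call:
jog_arm(
  targets=[
    [[0,-0.4,0],[0,0,0],0],
    [[0,-0.8,0],[0,0,0],0],
    [[0,-1.2,0],[0,0,0],0],
    [[0,-1.6,0],[0,0,0],0],
    [[0,-2.0,0],[0,0,0],0],
    [[0,-2.4,0],[0,0,0],0],
    [[0,-2.8,0],[0,0,0],0],
    [[0,-3.2,0],[0,0,0],0],
  ],
)

```text
time: 8.12
tool_pos: [0.5581, -0.0011, 0.0768]
tool_rot: [0.0, 0.996, -0.085, 0.002]
contact_force: [-3.4, -0.0, 9.7]
gripper_width: 0.321
grasp_force: 61.9
```

```bash
python3 - <<'E'
from h import *
s=state();print(pose()[0],s["contact_force"],s["ft_torque"],s["gripper_width"],units([.5734,.1025,.0757],-9.8))
E
```

```text
[ 0.55813257 -0.00114166  0.07682668] [-3.37817078 -0.02298839  9.72398895] [ 0.00910761  0.87359032 -0.08875643] 0.32089636951909173 (array([-0.103, -4.189,  0.045]), array([-0.   , -0.025,  0.001]))
```

Call:
jog_arm(
  targets=[
    [[-0.01,-0.4,0.02],[0,0,0],0],
    [[-0.02,-0.8,0.02],[0,0,0],0],
    [[-0.03,-1.2,0.02],[0,0,0],0],
    [[-0.04,-1.6,0.02],[0,0,0],0],
    [[-0.05,-2.0,0.02],[0,0,0],0],
    [[-0.06,-2.4,0.02],[0,0,0],0],
    [[-0.07,-2.8,0.02],[0,0,0],0],
    [[-0.08,-3.2,0.02],[0,0,0],0],
  ],
)

```text
time: 9.12
tool_pos: [0.5718, 0.0782, 0.0775]
tool_rot: [-0.0, 0.996, -0.085, 0.004]
contact_force: [0.8, -1.1, 8.9]
gripper_width: 0.325
grasp_force: 61.8
```

Call:
jog_arm(
  targets=[
    [[0,-0.4,0],[0,0,0],0],
    [[0,-0.8,0],[0,0,0],0],
    [[0,-1.05,0],[0,0,0],0],
    [[0,-1.05,0],[0,0,0],0],
    [[0,-1.05,-0.5],[0,0,0],0],
    [[0,-1.05,-1.5],[0,0,0],0],
    [[0,-1.05,-2.4],[0,0,0],0],
    [[0,-1.05,-2.4],[0,0,0],0],
  ],
)

```text
time: 10.12
tool_pos: [0.5737, 0.1039, 0.1351]
tool_rot: [-0.0, 0.996, -0.085, 0.002]
contact_force: [0.2, 0.2, -3.9]
gripper_width: 0.321
grasp_force: 60.7
```

```bash
python3 - <<'E'
from h import *
s=state();x,T=pose();print(x,np.degrees(np.arctan2(T[1,0],T[0,0])),s["contact_force"],s["ft_torque"],s["gripper_width"],s["time"])
print("high",units([.4718,-.3078,.15],4.5),units([.6,-.3,.25],4.5))
E
```

```text
[0.5737228  0.10388395 0.13513867] -9.79885319404597 [ 0.19147758  0.18943355 -3.92501983] [-0.02661885 -0.04894983  0.01199385] 0.32142161823762105 10.125
high (array([-1.213, 16.92 , -0.617]), array([-0.004, -0.029, -1.787])) (array([ 3.803, 15.736, -4.596]), array([-0.004, -0.029, -1.787]))
```

Call:
jog_arm(
  targets=[
    [[-0.1,1.0,-0.6],[0,0,-0.1],0],
    [[-0.3,3.0,-1.4],[0,0,-0.3],0],
    [[-0.4,5.2,-1.8],[0,0,-0.6],0],
    [[-0.6,7.5,-1.8],[0,0,-0.9],0],
    [[-0.8,9.8,-1.8],[0,0,-1.2],0],
    [[-0.9,12.1,-1.8],[0,0,-1.5],0],
    [[-1.0,14.2,-1.8],[0,0,-1.7],0],
    [[-1.1,15.8,-1.8],[0,0,-1.78],0],
  ],
)

```text
time: 11.12
tool_pos: [0.4766, -0.2823, 0.1762]
tool_rot: [-0.001, 0.999, 0.038, -0.001]
contact_force: [0.3, 0.7, -4.8]
gripper_width: 0.319
grasp_force: 60.7
```

Call:
jog_arm(
  targets=[
    [[-0.07,0.7,0],[0,0,0],0],
    [[-0.1,1.12,0],[0,0,0],0],
    [[-0.1,1.12,0],[0,0,0],0],
  ],
)

```text
time: 11.5
tool_pos: [0.478, -0.3084, 0.1776]
tool_rot: [-0.001, 0.999, 0.039, -0.0]
contact_force: [-0.0, 1.1, -4.1]
gripper_width: 0.316
grasp_force: 61.0
```

```bash
python3 - <<'E'
from h import *
s=state();x,T=pose();print(x,np.degrees(np.arctan2(T[1,0],T[0,0])),T[:,2],s["gripper_width"],s["time"])
print("hover",units([.4718,-.3078,.1795],4.5))
c=cam("top"); P=[];im=None
for i in range(6):
    im,d=grab_frame("top"); P.append(cloud(c,d))
P=np.median(P,0); a=np.radians(-9.8); ax=np.array([np.cos(a),np.sin(a)]); ay=np.array([-np.sin(a),np.cos(a)])
q=P[...,:2]-np.array([.5538,-.0133]); u,v=q@ax,q@ay
ok=(P[...,2]>0)&(P[...,2]<.06)
for y in (-.082,0,.082):
    m=ok&(abs(u)<.005)&(abs(v-y)<.033); n=ok&(u>.03)&(u<.11)&(abs(v-y)<.033)
    m2=ok&(abs(u-.15)<.005)&(abs(v-y)<.033)
    print(y,m.sum(),P[m][:,2].mean(),"panel",n.sum(),P[n][:,2].mean(),"other",P[m2][:,2].mean())
w,_=grab_frame("wrist")
A=cv2.resize(im[100:220,150:340,::-1],(800,505)); 
cv2.imwrite("pics/t2.png",cv2.resize(np.hstack([cv2.resize(im[:,:,::-1][90:282,150:406],(512,384)),w[:,:,::-1]]),(800,300)))
E
```

```text
[ 0.47797927 -0.30839562  0.17761311] 4.453110919219566 [-6.22693384e-04  1.20099863e-03 -9.99999085e-01] 0.3158080586714046 11.5
hover (array([-0.245, -0.043, -0.075]), array([-0.009,  0.004, -0.006]))
-0.082 61 0.01817005633662929 panel 464 0.018116979306796243 other 0.01858700389809961
0 60 0.018505271691693515 panel 460 0.01814579363961884 other 0.018634994893942568
0.082 59 0.018352059501043724 panel 462 0.01833040428979891 other 0.018722161815679803
```

View pics/t2.png

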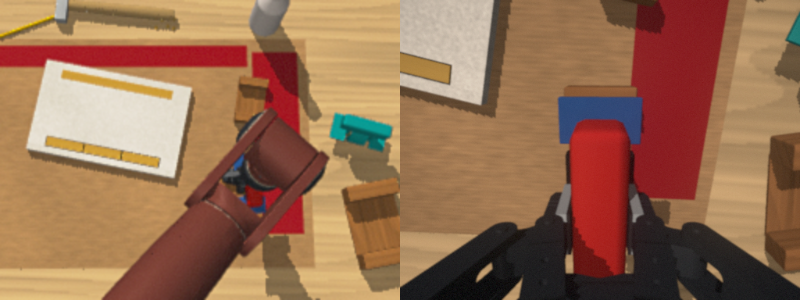

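The strip sections now measure level with the panel (0.0182 to 0.0185 m, against 0.0181 to 0.0183 m), and the picture shows the roller still straight in the grip above the rest. Next I centre it and lower.

Call:
jog_arm(
  targets=[
    [[-0.25,-0.04,0],[0,0,0],0],
    [[-0.25,-0.04,0.3],[0,0,0],0],
    [[-0.25,-0.04,1.0],[0,0,0],0],
    [[-0.25,-0.04,1.6],[0,0,0],0],
    [[-0.25,-0.04,2.2],[0,0,0],0],
    [[-0.25,-0.04,2.4],[0,0,0],0],
    [[-0.25,-0.04,2.4],[0,0,0],0],
  ],
)

```text
time: 12.72
tool_pos: [0.4713, -0.3082, 0.1177]
tool_rot: [-0.0, 0.999, 0.039, -0.0]
contact_force: [0.2, -0.6, -4.7]
gripper_width: 0.319
grasp_force: 60.9
```

```bash
python3 - <<'E'
from h import *
print(pose()[0],units([.4718,-.3078,.0700],4.5),state()["contact_force"])
E
```

```text
[ 0.47132831 -0.30824781  0.11770224] (array([ 0.021, -0.015,  1.908]), array([-0.005,  0.005, -0.008])) [ 0.15134408 -0.55272614 -4.73320148]
```

Call:
jog_arm(
  targets=[
    [[0.02,-0.02,0.4],[0,0,0],0],
    [[0.02,-0.02,0.9],[0,0,0],0],
    [[0.02,-0.02,1.4],[0,0,0],0],
    [[0.02,-0.02,1.7],[0,0,0],0],
    [[0.02,-0.02,1.85],[0,0,0],0],
    [[0.02,-0.02,1.88],[0,0,0],0],
    [[0.02,-0.02,1.88],[0,0,0],0],
  ],
)

```text
time: 13.6
tool_pos: [0.4722, -0.3081, 0.0717]
tool_rot: [0.0, 0.999, 0.039, 0.0]
contact_force: [0.0, 0.3, -4.0]
gripper_width: 0.32
grasp_force: 61.1
```

Call:
jog_arm(
  targets=[
    [[0,0,0.04],[0,0,0],0],
    [[0,0,0.07],[0,0,0],0],
    [[0,0,0.07],[0,0,0],0],
  ],
)

```text
time: 13.98
tool_pos: [0.472, -0.3079, 0.0697]
tool_rot: [0.0, 0.999, 0.039, 0.0]
contact_force: [0.4, -0.0, -4.4]
gripper_width: 0.314
grasp_force: 61.1
```

Call:
jog_arm(
  targets=[
    [[0,0,0.04],[0,0,0],0],
    [[0,0,0.04],[0,0,0],0],
  ],
)

```text
time: 14.22
tool_pos: [0.4721, -0.3081, 0.0697]
tool_rot: [0.0, 0.999, 0.039, 0.0]
contact_force: [-3.5, 1.4, 4.3]
gripper_width: 0.32
grasp_force: 62.1
```

Contact: it bears on the rails, at the same height as when gripped. Release, then rise.

Call:
jog_arm(
  targets=[
    [[0,0,0],[0,0,0],40],
    [[0,0,0],[0,0,0],50],
    [[0,0,0],[0,0,0],70],
    [[0,0,0],[0,0,0],85],
    [[0,0,0],[0,0,0],100],
    [[0,0,0],[0,0,0],100],
    [[0,0,0],[0,0,0],100],
    [[0,0,0],[0,0,0],100],
  ],
)

```text
time: 15.22
tool_pos: [0.472, -0.3079, 0.0685]
tool_rot: [-0.0, 0.999, 0.039, 0.0]
contact_force: [-0.6, -0.7, 0.4]
gripper_width: 0.999
grasp_force: 0.0
```

Call:
jog_arm(
  targets=[
    [[0,0,-0.5],[0,0,0],100],
    [[0,0,-1.5],[0,0,0],100],
    [[0,0,-3.0],[0,0,0],100],
    [[0,0,-5.0],[0,0,0],100],
    [[0,0,-6.8],[0,0,0],100],
    [[0,0,-7.3],[0,0,0],100],
    [[0,0,-7.3],[0,0,0],100],
    [[0,0,-7.3],[0,0,0],100],
  ],
)

```text
time: 16.23
tool_pos: [0.4712, -0.3072, 0.2488]
tool_rot: [-0.001, 0.999, 0.039, -0.001]
contact_force: [-0.2, -0.3, -0.6]
gripper_width: 0.998
grasp_force: 0.0
```

```bash
python3 - <<'E'
from h import *
s=state(); print(s["tool_pos"],s["gripper_width"],s["contact_force"],s["time"])
c=cam("wrist"); im,d=grab_frame("wrist"); P=cloud(c,d); h,s,v=cv2.split(cv2.cvtColor(im,cv2.COLOR_RGB2HSV))
m=(((h<6)|(h>174))&(s>180)&(P[...,2]>.092)&(P[...,2]<.12)).astype(np.uint8)
k=max(cv2.findContours(m,0,1)[0],key=cv2.contourArea)
print(cv2.minAreaRect((onplane(c,k[:,0],.104)[:,:2]*1000).astype(np.float32)), np.median(P[m>0],0))
cv2.imwrite("pics/w4.png",im[:,:,::-1])
E
```

```text
[ 0.47118784 -0.30718907  0.24879788] 0.997987822299771 [-0.20476112 -0.29549894 -0.61024562] 16.225
((473.0173034667969, -308.78631591796875), (97.85942077636719, 27.13187026977539), 3.8230366706848145) [ 0.47676098 -0.3081423   0.103252  ]
```

View pics/w4.png

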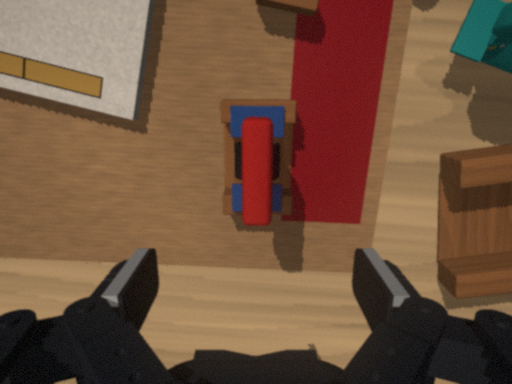

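The picture shows the roller upright on its rest at (257,171), within about 1 mm of where it started, with the fingers open and clear. The strip is flush, so I hand in.

```bash
python3 -c "
from plant import *
print(job_done())"
```

```text
the job is handed in; nothing more can be done
None
```

The job is handed in: all three strip sections measured flush to within the depth camera's accuracy (about 0.4 mm), and the red-handled roller is back upright on its rest with the gripper open and clear, at about 16 s of the 53 s allowed.

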